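# Start the flange nut on the fan cradle's stud and run it home

## Robot

A 7-joint arm with a two-finger parallel gripper is mounted at the origin on the work surface. World frame = base frame: x ahead of the robot, y to its left, z up, the work surface at z = 0. Lengths are in m, angles in degrees, forces in N, time in s.
With the tool pointing down it reaches from about 0.425 to 0.875 m from the base axis. Payload 4.7 kg.
Tool frame: the origin (TCP) lies midway between the tips of the shut fingers; the grasp point (between the pads) lies 19 mm behind it; z points along the fingers, y is the direction in which the jaws open and shut (so a half turn about z gives the same grasp; the last joint's range is limited). The gripper opens to 87 mm and grips with 3 to 60 N. Pads are 19 mm wide; open, the fingers measure 117 mm over their backs; the gripper's body (75 mm by 190 mm) begins 51 mm behind the grasp point.
Start: joints at [76.725, 18.392, -4.016, 83.108, 1.295, 78.541, -3.26], TCP at [0.158, -0.63, 0.223] pointing down, gripper open.
Joint ranges: [-163.93, 163.93], [-17.29, 119.83], [-79.2, 71.16], [3.27, 140.29], [-89.18, 269.18], [5.43, 117.66], [-154.24, 154.24]. Speed limits (degrees/s): [147.25, 147.25, 180, 180, 180, 180, 180].

## Interface

Orientations are given as [roll, pitch, yaw] about the fixed x, y, z axes, in that order (R = Rz(yaw) Ry(pitch) Rx(roll)).
In Python, from cell import env gives the robot as it stands. The module is installed in compiled form; this text tells all that it offers.
- The arm moves only by the tool servo_tool, never from a script. Its argument "plan" is a list of rows, each a list of 3 entries, a list of its own where there are three numbers: the opening, from 0 (shut) to 1 (fully open), then the shift along the tool's x, y, z in cm, then the turn, a rotation vector about the tool's x, y, z in degrees. A call has 1 to 20 rows; each row shifts and turns the pose as measured when the row begins, along the tool's axes as they then stand; what a row does not reach is not made up. A row lasts 1/12 s, in which the tool goes at most 41.7 mm and 7.16 degrees, less where a joint would pass 70% of its speed; a pose out of reach is approached as far as the arm can. A call is refused whole if a number of a shift passes 4.17 or a number of a turn 7.16, either way. A call with a gripper value outside its range is refused whole. The fingers move at their own pace and stop on an object; "force" is the grip in N (left out, the last holds). Time passes only in rows, so rows that do not move let the fingers close. It gives the time, the measured TCP pose, the force and the opening at its end, in the units of the state.
- env.get_obs(): the state, without advancing time (a new reading comes with each control period).
- env.read_camera(name): name is "scene" or "top" or "wrist"; returns a dict with "image" (400x640x3 uint8, blue, green, red), "fx", "fy", "cx", "cy" (pixels), "k1" (the pictures are not rectified: a ray, as slopes to the right and down, at radius r is drawn at 1 + k1 r^2 times it, then the intrinsics apply), "rvec" (rotation vector, rad) and "tvec" (3), from world to camera coordinates, as OpenCV has them; the wrist camera has in their place "T_tool_cam" (4x4, takes a point from camera to tool coordinates, whose origin is the TCP and whose axes are the flange's). Camera axes: x right, y down, z forward; pixel columns grow to the right and rows downward; lengths in m; the calibration is good to about 2 mm. A picture is of the moment at which its call begins: read the wrist's pose just before it. There is no depth.
- env.sign_off(): hands the job in, once; it reports no verdict.
The state is a dict: "time_s": time; "qpos": joint angles; "joint_velocities": joint speeds; "effort": joint torques, N m; "tool_pos": TCP position; "tool_rot": TCP orientation; "force": force on the tool from outside, world axes, zero at the start; "wrist_torque": the same for the moment, N m; "grip_width": finger opening in m.
Only numpy, scipy, OpenCV 4.12 (cv2) and the standard library are available. Lean on these libraries where they do the work, as an engineer would, in place of code of your own. Each camera call takes 0.05 s, during which the arm holds its last target. There are 200 camera calls.

## Task

The bracket of the duct-fan cradle still lacks its nut. Pick up the big flange nut, set it flange down over the stud in the middle of the cradle, turn it backwards (counter-clockwise seen from above) until you feel the thread drop in, then wind it clockwise until its flange sits flat and fully down on the bracket, and let go. Work gently: never push or twist the nut hard against the stud, and leave the other things on the desk where they are.

Things in the scene. Friction and masses are not known exactly. Their poses are not given: they have to be found in the camera images.
- flange_nut: Loose plain steel flange nut, about 0.15 kg, lying flange down. Origin: centre of the flange's underside, z up along the bore. Round flange 56 mm across, 5 mm thick; above it a hexagon 40 mm across flats, from 5 to 24 mm above the origin. Its x axis is square to one pair of hexagon flats (the other pairs at +-60 degrees)
- nut_hex (a point): Centre of the nut's hexagon, 14.5 mm above its underside. Open bore 28 mm wide; the nut's thread is three short teeth in the bore, 120 degrees apart, 6 to 8 mm above the underside, reaching in to 19 mm diameter. The angle at which they stand is not told
- cradle: Duct-fan cradle fixed on the desk: grey base plate 120 x 190 x 8 mm, on it an aluminium bracket 70 x 160 mm, its top 13 mm above the origin; at both y ends of the bracket a slanted rubber-faced cheek, up to 42 mm over the desk, 70 mm or more from the stud. Origin: centre of the underside, z up. The stud stands on its z axis, is part of the cradle and does not turn
- stud_foot (a point): Point on the stud's axis level with the bracket's top (13 mm over the desk): where the centre of the nut's underside lies when the nut is fully home. Dropped into the thread, the nut stands 5 to 6 mm above home and needs 85 to 105 degrees clockwise to sit home; its weight keeps it in the thread. More than 80 N in all between nut and cradle spoils the thread
- stud_thread (a point): Top of the thread, on the axis, 30.5 mm over the desk. Coarse right-hand thread, 26 mm outer diameter, three blunt starts 120 degrees apart, 21 mm advance per turn; their angle is not told. A nut set on by chance rests 6 to 12 mm above home. From there clockwise it jams at a hard stop within a third of a turn; counter-clockwise it climbs gently, then drops 5 to 6 mm into an entry
- stud_top (a point): Tip of the steel stud, on its axis, 42 mm over the desk: a cone 10 mm wide growing to 17 mm at 6 mm below the tip, then a plain 17 mm core. An entry (every 120 degrees) is 14 degrees wide and ends at a hard stop. A nut set by chance on top of a stop makes a false drop of 3 to 4 mm first: clockwise it still jams, so back it off further, gently
- small_nut: Bystander: plain hexagon nut without flange, 24 mm across flats, 13 mm high
- washer: Bystander: flat steel washer 32 mm across, 4 mm thick
- screwdriver: Bystander: screwdriver lying on the desk
- spanner: Bystander: open spanner lying on the desk
- graphics_card: Bystander: three-fan graphics card 110 x 260 x 41 mm lying flat
- screw_tray: Bystander: grey two-part screw tray 110 x 80 mm, 22 mm high
- air_can: Bystander: upright can 60 mm wide, 190 mm high
Mind the look-alikes: they are no part of the job. Several things have the shape of the flange_nut; the one meant has the colours described above.

How it is judged (in metres and radians):
On the way, in this order (a step that is already met when the one before it is completed fails the run):
1. the nut stands level over the stud, resting on the thread's start (horizontal distance between flange_nut and stud_foot below 0.004 m and z of flange_nut in the frame of stud_foot below 0.0145 m and angle between flange_nut's own z axis and vertical below 0.15 rad), for 0.2 s.
2. the nut is wound fully home (horizontal distance between flange_nut and stud_foot below 0.004 m and z of flange_nut in the frame of stud_foot below 0.0015 m and angle between flange_nut's own z axis and vertical below 0.06 rad), for 0.2 s.
At the end, for the whole second after the job is handed in: the flange nut is on the stud (axis within 4 mm), its flange within 1.5 mm of the bracket's top, level within 0.06 rad, at rest (all of step 2 and linear speed of flange_nut below 0.02 m/s); the robot touches nothing.
It fails at once if the nut is forced against the stud or the cradle (more than 80 N) (contact force between flange_nut and cradle above 80 N).
It fails at once if a bystander is moved by more than 30 mm (distance of any of small_nut, washer, screwdriver, spanner, graphics_card, screw_tray, air_can from where it was at the start of the episode above 0.03 m).
It also fails if it takes over 72 s, if anything falls off the work surface, if the arm or the gripper's body presses on something with over 40 N, if the wrist force passes 120 N, or if a joint passes its speed limit or range.

## Working session

There is one attempt and no reset: what is moved stays moved. The work goes in short steps, Python scripts to look and compute and a tool call to move; the robot and the scene stay as the last step left them, time stands still between calls to the robot, and variables do not carry over. Pictures are saved under pics/ and viewed, about 8 in all and at most 12, crops included, and the job is handed in when it is done.

Besides the shell and the picture viewer there is one more tool, called after ">>>" in YAML: its name, and indented under it one key for each argument. servo_tool: Moves the arm, as the interface text tells. Its arguments: {"type":"object","properties":{"plan":{"type":"array"},"force":{"type":"number"}},"required":["plan"]}

```bash
mkdir -p pics; ls; cat > h.py <<'E'
import numpy as np, cv2
from cell import env
from scipy.spatial.transform import Rotation as R
def pose(o=None):
    o=o or env.get_obs(); T=np.eye(4); T[:3,3]=o["tool_pos"]; 
    return T,o
def K(c): return np.array([[c["fx"],0,c["cx"]],[0,c["fy"],c["cy"]],[0,0,1.]])
def w2c(c,o=None):
    if "rvec" in c:
        T=np.eye(4);T[:3,:3]=cv2.Rodrigues(np.array(c["rvec"],float))[0];T[:3,3]=np.ravel(c["tvec"]);return T
    T=np.eye(4);T[:3,:3]=R.from_euler('xyz',o["tool_rot"],degrees=True).as_matrix();T[:3,3]=o["tool_pos"]
    return np.linalg.inv(T@np.array(c["T_tool_cam"]))
def cast(c,W,uv,z):
    uv=np.atleast_2d(np.array(uv,float)); d=np.array([c["k1"],0,0,0,0.])
    n=cv2.undistortPoints(uv[:,None],K(c),d)[:,0]
    C=np.linalg.inv(W); r=np.c_[n,np.ones(len(n))]@C[:3,:3].T; p=C[:3,3]
    return p+r*((z-p[2])/r[:,2])[:,None]
def proj(c,W,P):
    P=np.atleast_2d(np.array(P,float))
    return cv2.projectPoints(P,cv2.Rodrigues(W[:3,:3])[0],W[:3,3],K(c),np.array([c["k1"],0,0,0,0.]))[0][:,0]
def look(name):
    o=env.get_obs(); c=env.read_camera(name); return c,w2c(c,o),o
E
python3 - <<'E'
from h import *
print(env.get_obs())
for n in ("top","scene"):
    c,W,o=look(n); cv2.imwrite(f"pics/{n}0.png",c["image"]); print(n,c["fx"],c["k1"],np.linalg.inv(W)[:3,3])
E
```

```text
pics
{'time_s': 0.0, 'qpos': array([76.72506498, 18.43948217, -4.01410922, 83.17468004,  1.2961315 ,
       78.53929937, -3.25906589]), 'joint_velocities': array([ 0.01790642,  0.00897554, -0.06452604,  0.02136264, -0.05136406,
        0.00603735,  0.01499269]), 'effort': array([ 7.38175856e-06, -4.91300368e+01, -4.04548701e-01, -3.12524021e+01,
       -6.41582161e-02,  4.39174077e-02,  1.63275818e-04]), 'tool_pos': array([ 0.15795752, -0.62995577,  0.22145847]), 'tool_rot': array([-1.79891836e+02,  7.21587728e-03,  1.40844969e+01]), 'force': array([-0.17716763,  0.52821226,  0.2116629 ]), 'wrist_torque': array([-0.04513655,  0.01816438, -0.00228703]), 'grip_width': 0.08711060447165539}
top 403.2524084124768 -0.08197300561301218 [ 0.35414823 -0.02122572  1.16950943]
scene 435.77005348018497 -0.04513396149620878 [ 1.11474164 -0.15350518  0.802001  ]
```

View pics/top0.png

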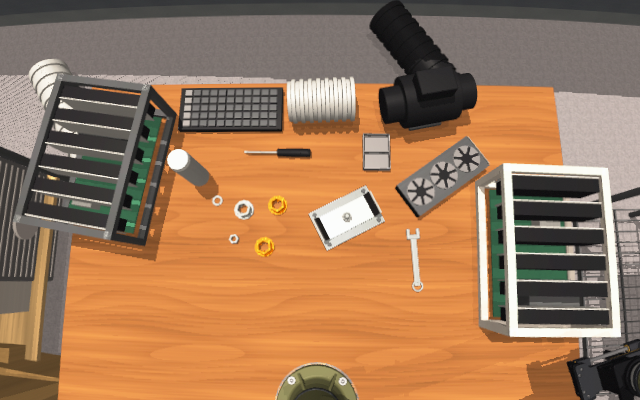

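View pics/scene0.png

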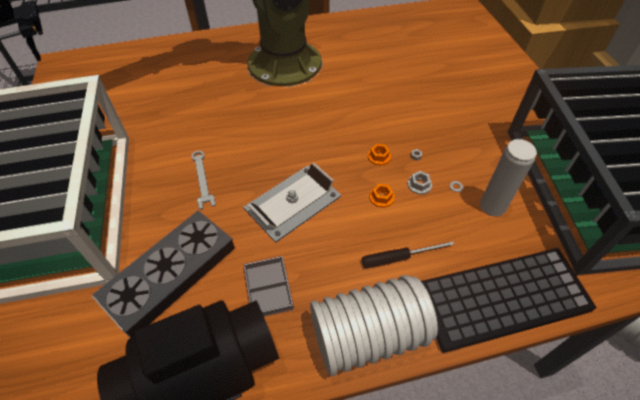

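Top view: the steel flange nut is at (244,209). The look-alikes are orange flange nuts at (277,205) and (264,246), the small nut at (234,239) and the washer at (217,200). The cradle with its stud is at (347,217). In the scene view the steel nut is at (420,182) and the stud at (292,197). By its plain steel colour I choose (244,209).

```bash
python3 - <<'E'
from h import *
c,W,o=look("top"); s,V,_=look("scene")
print("nut", cast(c,W,[244,209],.02),cast(s,V,[420,182],.02))
print("stud",cast(c,W,[347,217],.042),cast(s,V,[292,194],.042))
for n,u in dict(o1=(277,205),o2=(264,246),small=(234,239),wash=(217,200),can=(178,160)).items(): print(n,cast(c,W,u,.01 if n!="can" else .19)[0].round(3))
# cradle base plate outline: corner points by bright mask
im=c["image"]; hsv=cv2.cvtColor(im,cv2.COLOR_BGR2HSV)
m=((hsv[...,1]<60)&(hsv[...,2]>110)).astype(np.uint8); m[:170]=0;m[260:]=0;m[:,:300]=0;m[:,395:]=0
cs=max(cv2.findContours(m,0,1)[0],key=cv2.contourArea); r=cv2.minAreaRect(cs); P=cast(c,W,cv2.boxPoints(r),.01)
print(r,P.round(3),P[:,:2].mean(0),[np.linalg.norm(P[i]-P[i-1]) for i in range(4)], [np.degrees(np.arctan2(*(P[i]-P[i-1])[1::-1])) for i in range(4)])
a=cv2.resize(im[180:260,200:300],None,fx=5,fy=5,interpolation=2); b=cv2.resize(s["image"][140:220,370:470],None,fx=5,fy=5,interpolation=2)
cv2.imwrite("pics/crop1.png",np.vstack([a,b])[:, :]) if 0 else cv2.imwrite("pics/crop1.png",cv2.resize(np.hstack([a,b]),(800,320)))
E
```

```text
nut [[0.54132137 0.21677464 0.02      ]] [[0.55268386 0.21593551 0.02      ]]
stud [[ 0.51734237 -0.08076089  0.042     ]] [[ 0.53208953 -0.08060044  0.042     ]]
o1 [0.556 0.122 0.01 ]
o2 [0.436 0.156 0.01 ]
small [0.455 0.244 0.01 ]
wash [0.569 0.301 0.01 ]
can [0.639 0.359 0.19 ]
((346.9000549316406, 216.7999725341797), (41.59086227416992, 66.18761444091797), 63.43495178222656) [[ 0.533  0.031  0.01 ]
 [ 0.622 -0.142  0.01 ]
 [ 0.512 -0.195  0.01 ]
 [ 0.426 -0.024  0.01 ]] [ 0.52326705 -0.08254365] [np.float64(0.12040460492737026), np.float64(0.1949466379263412), np.float64(0.12200645454423441), np.float64(0.1915701805777692)] [np.float64(27.123028117252026), np.float64(-62.640578103815905), np.float64(-154.462713275033), np.float64(116.89847242270918)]
```

View pics/crop1.png

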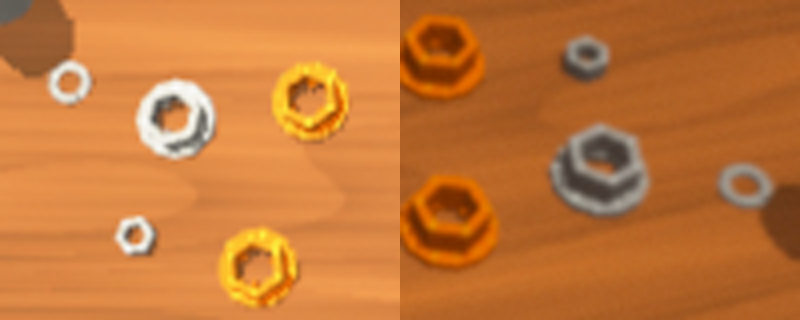

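The crop confirms one plain-steel flange nut, while the others are orange. Both views agree to about 1 cm, giving nut ≈ (0.547, 0.216) and stud ≈ (0.523, -0.082). I'll lift, then swing over in an arc.

>>> servo_tool:
  plan:
    - [1, [0, 0, -4], [0, 0, 0]]
    - [1, [0, 0, -4], [0, 0, 0]]
    - [1, [0, 0, -4], [0, 0, 0]]
    - [1, [0, 0, -2], [0, 0, 0]]
    - [1, [3.5, -0.2, 0], [0, 0, -3.1]]
    - [1, [3.5, -0.2, 0], [0, 0, -3.1]]
    - [1, [3.5, -0.2, 0], [0, 0, -3.1]]
    - [1, [3.5, -0.2, 0], [0, 0, -3.1]]
    - [1, [3.5, -0.2, 0], [0, 0, -3.1]]
    - [1, [3.5, -0.2, 0], [0, 0, -3.1]]
    - [1, [3.5, -0.2, 0], [0, 0, -3.1]]
    - [1, [3.5, -0.2, 0], [0, 0, -3.1]]

```text
time_s: 1.2
tool_pos: [0.3998, -0.5005, 0.3621]
tool_rot: [-179.4, 0.2, 38.6]
force: [0.9, -0.6, 0.1]
grip_width: 0.0868
```

>>> servo_tool:
  plan:
    - [1, [3.9, -0.38, 0], [0, 0, -3.65]]
    - [1, [3.9, -0.38, 0], [0, 0, -3.65]]
    - [1, [3.9, -0.38, 0], [0, 0, -3.65]]
    - [1, [3.9, -0.38, 0], [0, 0, -3.65]]
    - [1, [3.9, -0.38, 0], [0, 0, -3.65]]
    - [1, [3.9, -0.38, 0], [0, 0, -3.65]]
    - [1, [3.9, -0.38, 0], [0, 0, -3.65]]
    - [1, [3.9, -0.38, 0], [0, 0, -3.65]]
    - [1, [3.9, -0.38, 0], [0, 0, -3.65]]
    - [1, [3.9, -0.38, 0], [0, 0, -3.65]]
    - [1, [3.9, -0.38, 0], [0, 0, -3.65]]
    - [1, [3.9, -0.38, 0], [0, 0, -3.65]]
    - [1, [3.9, -0.38, 0], [0, 0, -3.65]]
    - [1, [3.9, -0.38, 0], [0, 0, -3.65]]
    - [1, [3.9, -0.38, 0], [0, 0, -3.65]]
    - [1, [3.9, -0.38, 0], [0, 0, -3.65]]
    - [1, [3.9, -0.38, 0], [0, 0, -3.65]]
    - [1, [3.9, -0.38, 0], [0, 0, -3.65]]
    - [1, [3.9, -0.38, 0], [0, 0, -3.65]]
    - [1, [0, 0, 0], [0, 0, 0]]

```text
time_s: 2.87
tool_pos: [0.5402, 0.2231, 0.3584]
tool_rot: [-179.5, -1.1, 112.2]
force: [-0.4, 1.9, 0.4]
grip_width: 0.0868
```

>>> servo_tool:
  plan:
    - [1, [0, 0, 4], [0, 1, 0]]
    - [1, [0, 0, 4], [0, 0, 0]]
    - [1, [0, 0, 4], [0, 0, 0]]
    - [1, [0, 0, 2.5], [0, 0, 0]]
    - [1, [0, 0, 0], [0, 0, 0]]

```text
time_s: 3.28
tool_pos: [0.536, 0.2334, 0.2115]
tool_rot: [-179.9, -2.1, 112.8]
force: [-0.4, 0.4, -0.3]
grip_width: 0.0868
```

```bash
python3 - <<'E'
from h import *
c,W,o=look("wrist"); cv2.imwrite("pics/w1.png",c["image"]); print(o["tool_pos"],o["tool_rot"],o["qpos"],np.array(c["T_tool_cam"]).round(3),c["fx"])
print(proj(c,W,[[.547,.216,.02],[.547,.216,0]]))
E
```

```text
[0.53595696 0.2333659  0.2114772 ] [-179.92529276   -2.11901528  112.77599557] [ 14.43839889  15.96292163 -46.55156438  92.35368366   9.67995381
  76.47382502 -10.4525272 ] [[-0.    -0.965 -0.262  0.072]
 [ 1.    -0.001  0.    -0.002]
 [-0.001 -0.262  0.965 -0.163]
 [ 0.     0.     0.     1.   ]] 306.5495180512158
[[319.46063192 201.72181986]
 [319.25706285 197.99004787]]
```

View pics/w1.png

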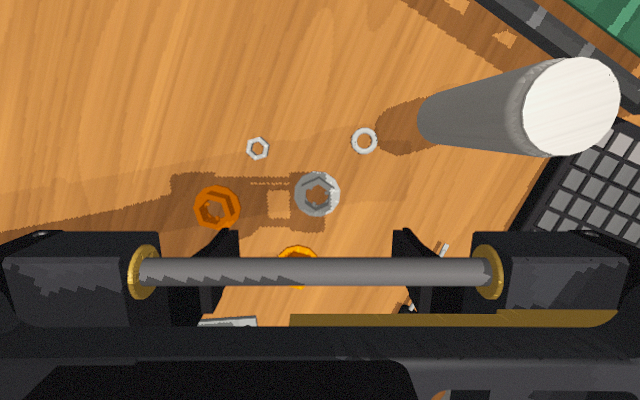

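Wrist view: the steel nut is at (317,193), an orange look-alike at (216,207), the small nut at (257,148), the washer at (364,140) and the can at upper right. Next I measure the nut's centre and hexagon angle.

```bash
cat >> h.py <<'E'
def topdown(c,W,ctr,z,half=.035,n=400):
    "image resampled onto the plane z; x up(world), y left"
    g=np.linspace(half,-half,n); X,Y=np.meshgrid(g,g,indexing='ij')
    uv=proj(c,W,np.c_[ctr[0]+X.ravel(),ctr[1]+Y.ravel(),np.full(n*n,z)]).astype(np.float32).reshape(n,n,2)
    return cv2.remap(c["image"],uv[...,0],uv[...,1],cv2.INTER_CUBIC)
E
python3 - <<'E'
from h import *
c,W,o=look("wrist"); im=c["image"]; hsv=cv2.cvtColor(im,cv2.COLOR_BGR2HSV)
m=(hsv[...,1]<70).astype(np.uint8); k=np.zeros_like(m); cv2.circle(k,(317,193),30,1,-1); m*=k
cs=max(cv2.findContours(m,0,1)[0],key=cv2.contourArea)
P=cast(c,W,cs[:,0].astype(float),.003); (x,y),r=cv2.minEnclosingCircle(P[:,:2].astype(np.float32)); print(x,y,r,P[:,:2].mean(0))
e=cv2.fitEllipse(cs); print(e,cast(c,W,e[0],.004))
cv2.imwrite("pics/n1.png",np.hstack([topdown(c,W,(x,y),.024),topdown(c,W,(x,y),.004)]))
E
```

```text
0.5418553352355957 0.22031070291996002 0.029239486902952194 [0.54188944 0.22064249]
((315.7303161621094, 192.99911499023438), (44.08658981323242, 44.623565673828125), 96.2043685913086) [[0.54153633 0.22100404 0.004     ]]
```

View pics/n1.png

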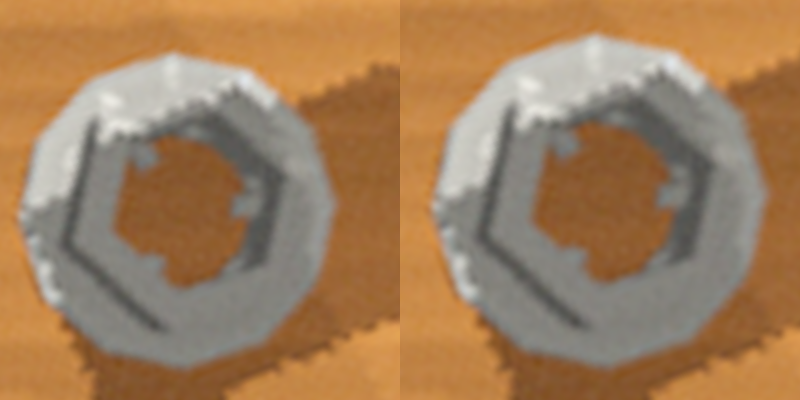

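Nut centre is (0.542, 0.2205), and the fitted flange radius of 29 mm matches the given 28. The hexagon flats are normal to 15° mod 60, so I use tool yaw 105°. The three teeth stand near 33° mod 120.

>>> servo_tool:
  plan:
    - [0.8, [-1.4, 0.05, 2], [0, -2.1, 4]]
    - [0.8, [0, 0, 4], [0, 0, 3.8]]
    - [0.8, [0, 0, 4], [0, 0, 0]]
    - [0.8, [0, 0, 4], [0, 0, 0]]
    - [0.8, [0, 0, 0], [0, 0, 0]]

```text
time_s: 3.8
tool_pos: [0.5587, 0.2255, 0.0883]
tool_rot: [178.2, -0.0, 104.2]
force: [-1.9, -1.1, -1.1]
grip_width: 0.071
```

```bash
python3 - <<'E'
from h import *
c,W,o=look("wrist"); im=c["image"].copy(); cv2.imwrite("pics/w2.png",im); print(o["tool_pos"],o["tool_rot"],o["grip_width"])
print(proj(c,W,[[.542,.2205,.024]]))
E
```

```text
[0.55870871 0.22552678 0.08833195] [ 1.78179158e+02 -1.70321241e-02  1.04222790e+02] 0.07095095761619277
[[292.01328781 212.76657387]]
```

View pics/w2.png

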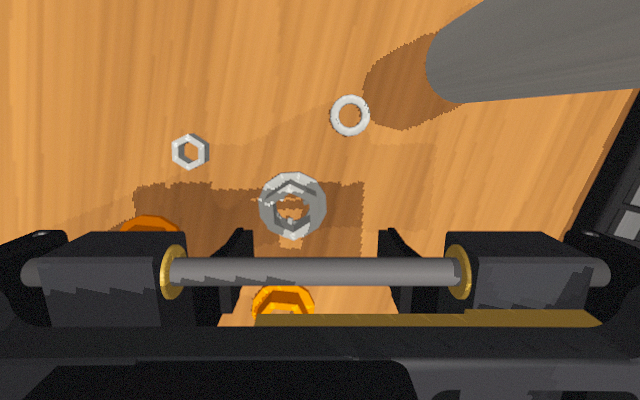

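Nut is now at about (292,205), midway between the fingers and left of centre. I'll remeasure from here and compute the correction.

```bash
cat >> h.py <<'E'
def toolmove(o,target,yaw):
    M=R.from_euler('xyz',o["tool_rot"],degrees=True); G=R.from_euler('xyz',[180,0,yaw],degrees=True)
    print("shift cm",(M.inv().apply(np.array(target)-o["tool_pos"])*100).round(2),"turn",np.degrees((M.inv()*G).as_rotvec()).round(2))
def gray(c,W,uv,rad,z):
    hsv=cv2.cvtColor(c["image"],cv2.COLOR_BGR2HSV); m=(hsv[...,1]<70).astype(np.uint8); k=np.zeros_like(m); cv2.circle(k,uv,rad,1,-1)
    cs=max(cv2.findContours(m*k,0,1)[0],key=cv2.contourArea); h=cv2.convexHull(cs)
    P=cast(c,W,h[:,0].astype(float),z); return cv2.minEnclosingCircle(P[:,:2].astype(np.float32))
E
python3 - <<'E'
from h import *
c,W,o=look("wrist"); print(gray(c,W,(292,205),36,.003))
b=topdown(c,W,(.542,.2205),.024); cv2.imwrite("pics/n2.png",b)
toolmove(o,[.542,.2205,.06],105)
E
```

```text
((0.5418299436569214, 0.21921049058437347), 0.030293503776192665)
shift cm [-0.16 -2.13  3.18] turn [ 2.15 -0.05 -0.76]
```

View pics/n2.png

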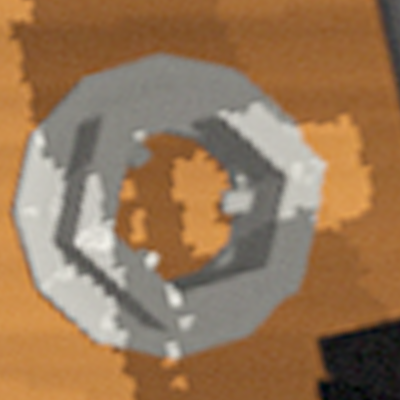

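>>> servo_tool:
  plan:
    - [0.8, [-0.2, -2.1, 1.5], [2.1, 0, -0.8]]
    - [0.8, [0, 0, 1.5], [0, 0, 0]]
    - [0.8, [0, 0, 0], [0, 0, 0]]

```text
time_s: 4.15
tool_pos: [0.5516, 0.2249, 0.0757]
tool_rot: [178.7, -0.2, 105.0]
force: [0.3, -0.1, 0.0]
grip_width: 0.0701
```

```bash
python3 - <<'E'
from h import *
o=env.get_obs(); toolmove(o,[.542,.220,.03],105);print(o["tool_pos"],o["tool_rot"],o["qpos"][6])
E
```

```text
shift cm [-0.24 -1.16  4.54] turn [ 1.34 -0.16 -0.01]
[0.55161227 0.22488278 0.07565248] [ 1.78663659e+02 -1.57840947e-01  1.04994366e+02] -22.884861283927467
```

>>> servo_tool:
  plan:
    - [0.8, [-0.3, -1.5, 1], [1.5, 0, 0]]
    - [0.8, [0, -0.2, 1.5], [0.5, 0, 0]]
    - [0.8, [0, 0, 1], [0, 0, 0]]
    - [0.8, [0, 0, 0], [0, 0, 0]]

```text
time_s: 4.48
tool_pos: [0.5408, 0.2192, 0.0446]
tool_rot: [-179.9, -0.2, 104.9]
force: [0.3, -0.2, 0.1]
grip_width: 0.0699
```

```bash
python3 - <<'E'
from h import *
o=env.get_obs(); toolmove(o,[.542,.220,.03],105);print(o["tool_pos"],o["tool_rot"],o["qpos"][6])
E
```

```text
shift cm [0.04 0.14 1.46] turn [-0.08 -0.16 -0.1 ]
[0.54077073 0.21920692 0.04457695] [-1.79923697e+02 -1.59383616e-01  1.04902932e+02] -23.659244972772342
```

>>> servo_tool:
  plan:
    - [0.8, [0, 0.1, 1.2], [0, 0, 0]]
    - [0.8, [0, 0.05, 1.2], [0, 0, 0]]
    - [0.8, [0, 0, 0.9], [0, 0, 0]]
    - [0.8, [0, 0, 0.3], [0, 0, 0]]
    - [0.8, [0, 0, 0], [0, 0, 0]]

```text
time_s: 4.9
tool_pos: [0.5421, 0.2199, 0.0036]
tool_rot: [-179.9, -0.2, 104.9]
force: [0.4, -0.7, -0.2]
grip_width: 0.0692
```

```bash
python3 - <<'E'
from h import *
o=env.get_obs(); toolmove(o,[.542,.220,.009],105);print(o["tool_pos"],o["tool_rot"])
E
```

```text
shift cm [ 0.01 -0.01 -0.54] turn [-0.15 -0.19 -0.1 ]
[0.54214304 0.21991154 0.00361823] [-179.85156497   -0.19470862  104.90230153]
```

>>> servo_tool:
  plan:
    - [0.8, [0, 0, -0.55], [0, 0, 0]]
    - [0.8, [0, 0, -0.1], [0, 0, 0]]
    - [0.8, [0, 0, 0], [0, 0, 0]]

```text
time_s: 5.15
tool_pos: [0.5417, 0.2202, 0.0102]
tool_rot: [-179.8, -0.2, 104.9]
force: [-0.9, 0.2, 0.4]
grip_width: 0.0695
```

>>> servo_tool:
  plan:
    - [0.3, [0, 0, 0.1], [0, 0, 0]]
    - [0.3, [0, 0, 0], [0, 0, 0]]
    - [0.3, [0, 0, 0], [0, 0, 0]]
    - [0.3, [0, 0, 0], [0, 0, 0]]
    - [0.3, [0, 0, 0], [0, 0, 0]]
    - [0.3, [0, 0, 0], [0, 0, 0]]
    - [0.3, [0, 0, 0], [0, 0, 0]]
    - [0.3, [0, 0, 0], [0, 0, 0]]
  force: 15

```text
time_s: 5.82
tool_pos: [0.5433, 0.2207, 0.0114]
tool_rot: [180.0, -0.2, 104.9]
force: [-0.8, -0.3, -0.4]
grip_width: 0.0402
```

The grip reads 40.2 mm, which is the across-flats size. I'll lift, then go just past the stud so the wrist camera can see it.

>>> servo_tool:
  plan:
    - [0.3, [0, 0, -1], [0, 0, 0]]
    - [0.3, [0, 0, -3], [0, 0, 0]]
    - [0.3, [0, 0, -4], [0, 0, 0]]
    - [0.3, [0, 0, -2], [0, 0, 0]]
    - [0.3, [-2.9, -0.8, 0], [0, 0, 0]]
    - [0.3, [-2.9, -0.8, 0], [0, 0, 0]]
    - [0.3, [-2.9, -0.8, 0], [0, 0, 0]]
    - [0.3, [-2.9, -0.8, 0], [0, 0, 0]]
    - [0.3, [-2.9, -0.8, 0], [0, 0, 0]]
    - [0.3, [-2.9, -0.8, 0], [0, 0, 0]]
    - [0.3, [-2.9, -0.8, 0], [0, 0, 0]]
    - [0.3, [-2.9, -0.8, 0], [0, 0, 0]]
    - [0.3, [-2.9, -0.8, 0], [0, 0, 0]]
    - [0.3, [-2.9, -0.8, 0], [0, 0, 0]]
    - [0.3, [-2.9, -0.8, 0], [0, 0, 0]]
    - [0.3, [-2.9, -0.8, 0], [0, 0, 0]]
    - [0.3, [0, 0, 0], [0, 0, 0]]
  force: 30

```text
time_s: 7.23
tool_pos: [0.5392, -0.1519, 0.1229]
tool_rot: [179.9, -0.1, 105.7]
force: [0.4, -1.2, -2.1]
grip_width: 0.0398
```

```bash
python3 - <<'E'
from h import *
c,W,o=look("wrist"); im=c["image"]; cv2.imwrite("pics/w3.png",im); print(o["tool_pos"],o["tool_rot"],o["grip_width"],o["qpos"])
print(proj(c,W,[[.523,-.082,.042]]))
E
```

```text
[ 0.5392267  -0.15190695  0.12287812] [ 1.79886638e+02 -1.43917143e-01  1.05723369e+02] 0.03983202206844743 [ 43.00059283  14.49204206 -33.97614581 102.23872905   8.6186312
  65.86676218  22.0604323 ]
[[321.23804696 116.08533343]]
```

View pics/w3.png

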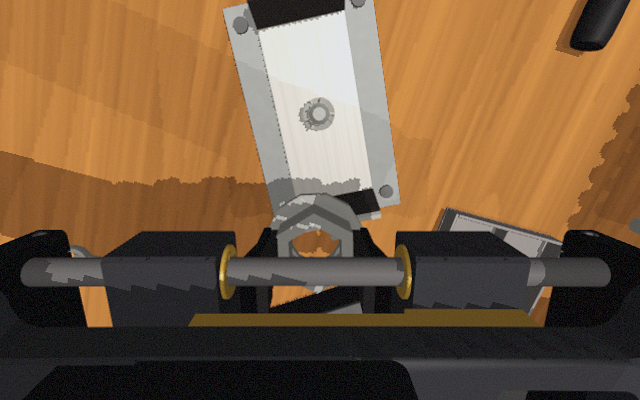

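Stud tip is at (319,114), within a few pixels of the prediction (321,116). The held nut is at (317,235). I'll rectify at the known heights to refine both.

```bash
python3 - <<'E'
from h import *
c,W,o=look("wrist"); print(cast(c,W,[319,114],.042))
M=R.from_euler('xyz',o["tool_rot"],degrees=True)
a=topdown(c,W,(.523,-.082),.042,.02,260); b=topdown(c,W,(.523,-.082),.0305,.02,260)
d=topdown(c,W,o["tool_pos"][:2],o["tool_pos"][2]-.0114+.024,.035,260)
for i in (a,b,d): cv2.drawMarker(i,(130,130),(0,0,255),0,12)
cv2.imwrite("pics/s1.png",np.hstack([a,b,d]))
E
```

```text
[[ 0.52108754 -0.07728462  0.042     ]]
```

View pics/s1.png

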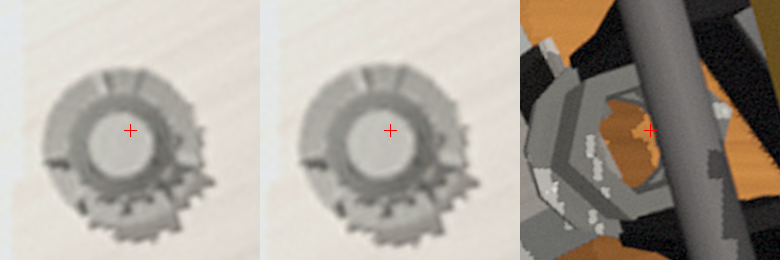

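The stud axis measures (0.521, -0.0807) at both tip height and thread-top height, about 4 mm from the top/scene mean, so I'll trust the wrist view and feel for it. Next I rotate to leave room for the counter-clockwise turn, then move over.

>>> servo_tool:
  plan:
    - [0.3, [2, 0, 0], [0, 0, 6.6]]
    - [0.3, [2, 0, 0], [0, 0, 6.6]]
    - [0.3, [2, 0, 0], [0, 0, 6.6]]
    - [0.3, [1, 0, 0], [0, 0, 6.6]]
    - [0.3, [0, 0, 0], [0, 0, 6.6]]
    - [0.3, [0, 0, 0], [0, 0, 6.6]]
    - [0.3, [0, 0, 0], [0, 0, 6.6]]
    - [0.3, [0, 0, 0], [0, 0, 0]]
    - [0.3, [0, 0, 0], [0, 0, 0]]

```text
time_s: 8.08
tool_pos: [0.5293, -0.0555, 0.1261]
tool_rot: [-179.7, -0.7, 59.0]
force: [-0.3, 0.1, -1.2]
grip_width: 0.0399
```

```bash
cat > g.py <<'E'
from h import *
import sys
a=[float(v) for v in sys.argv[1:]]
o=env.get_obs(); print(o["tool_pos"].round(4),o["tool_rot"].round(2),o["force"].round(1),o["wrist_torque"].round(2),"j7",o["qpos"][6].round(1),o["grip_width"].round(4)); toolmove(o,a[:3],a[3] if len(a)>3 else o["tool_rot"][2])
E
python3 g.py .521 -.0807 .075
```

```text
Traceback (most recent call last):
  File "g.py", line 4, in <module>
    o=env.get_obs(); print(o["tool_pos"].round(4),o["tool_rot"].round(2),o["force"].round(1),o["wrist_torque"].round(2),"j7",o["qpos"][6].round(1),o["grip_width"].round(4)); toolmove(o,a[:3],a[3] if len(a)>3 else o["tool_rot"][2])
                                                                                                                                                   ^^^^^^^^^^^^^^^^^^^^^
AttributeError: 'float' object has no attribute 'round'
```

```bash
sed -i 's/o\["grip_width"\].round(4)/round(o["grip_width"],4)/' g.py; python3 g.py .521 -.0807 .075
```

```text
[ 0.5293 -0.0555  0.1261] [-179.66   -0.73   59.  ] [-0.3  0.1 -1.2] [-0.02 -0.07  0.04] j7 -31.9 0.0399
shift cm [-2.65  0.62  5.07] turn [-0.34 -0.73  0.  ]
```

>>> servo_tool:
  plan:
    - [0.3, [-1.3, 0.3, 0], [-0.3, -0.7, 0]]
    - [0.3, [-1.3, 0.3, 0], [0, 0, 0]]
    - [0.3, [0, 0, 2], [0, 0, 0]]
    - [0.3, [0, 0, 1.5], [0, 0, 0]]
    - [0.3, [0, 0, 1], [0, 0, 0]]
    - [0.3, [0, 0, 0], [0, 0, 0]]

```text
time_s: 8.58
tool_pos: [0.5202, -0.0833, 0.0809]
tool_rot: [179.8, 0.2, 60.1]
force: [-1.0, 0.0, -1.6]
grip_width: 0.0398
```

```bash
python3 g.py .521 -.0807 .061; python3 g.py .521 -.0807 .061
```

```text
[ 0.5202 -0.0833  0.0809] [179.81   0.19  60.07] [-1.   0.  -1.6] [-0.03  0.02 -0.01] j7 -30.1 0.0398
shift cm [ 0.27 -0.07  1.99] turn [0.19 0.19 0.  ]
[ 0.5202 -0.0833  0.0809] [179.81   0.19  60.07] [-1.   0.  -1.6] [-0.03  0.02 -0.01] j7 -30.1 0.0398
shift cm [ 0.27 -0.07  1.99] turn [0.19 0.19 0.  ]
```

>>> servo_tool:
  plan:
    - [0.3, [0.3, -0.1, 0.6], [0, 0, 0]]
    - [0.3, [0.1, 0, 0.6], [0, 0, 0]]
    - [0.3, [0, 0, 0.4], [0, 0, 0]]
    - [0.3, [0, 0, 0], [0, 0, 0]]

```text
time_s: 8.92
tool_pos: [0.5218, -0.0796, 0.0644]
tool_rot: [179.8, 0.2, 60.2]
force: [-0.6, 0.2, -1.1]
grip_width: 0.0403
```

```bash
python3 - <<'E'
from h import *
c,W,o=look("scene"); s=c["image"]; c2,W2,_=look("wrist"); 
p=proj(c,W,[[.521,-.081,.042]])[0].astype(int); a=cv2.resize(s[p[1]-45:p[1]+35,p[0]-40:p[0]+40],(400,400),interpolation=2)
q=proj(c2,W2,[[.521,-.081,.06]])[0].astype(int); b=cv2.resize(c2["image"][q[1]-50:q[1]+50,q[0]-50:q[0]+50],(400,400),interpolation=2)
cv2.imwrite("pics/c2.png",np.hstack([a,b])); print(p,q)
E
python3 g.py .521 -.0807 .055
```

```text
[290 190] [317 243]
[ 0.5223 -0.0797  0.0652] [179.71   0.18  60.2 ] [-0.2 -0.1 -1.3] [-0.07 -0.08  0.01] j7 -31.1 0.0395
shift cm [-0.15 -0.07  1.02] turn [0.29 0.18 0.  ]
```

View pics/c2.png

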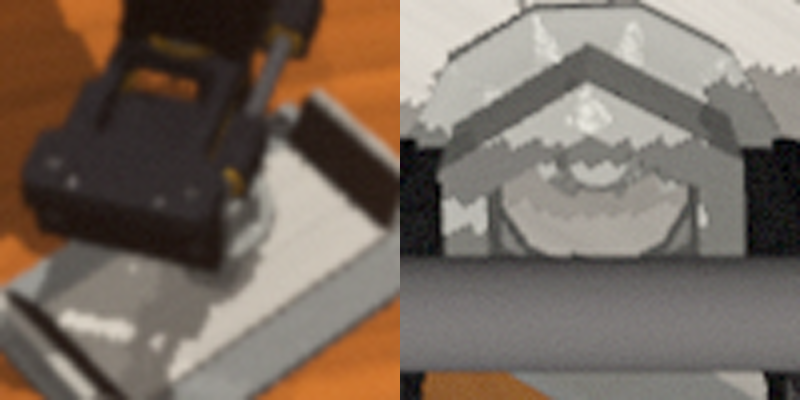

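The wrist crop shows the stud tip through the bore at about pixel (316,230), with the hexagon's front corner at (314,215). I'll compare the two axes.

```bash
python3 - <<'E'
from h import *
c,W,o=look("wrist"); M=R.from_euler('xyz',o["tool_rot"],degrees=True).as_matrix(); t=o["tool_pos"]
tip=cast(c,W,[[316.3,239.8],[306,231],[326.5,231]],.042); print("tip edge,left,right",tip.round(4))
k=cast(c,W,[[314,215],[277,236],[353.5,232]],t[2]+.0126); print("corner,L,R",k.round(4),"nut ctr from corner",(k[0]-.0231*M[:,0]).round(4), "tcp",t)
print("tool coords: tip",((tip-t)@M).round(4).tolist()," nut",((k-t)@M).round(4).tolist())
E
```

```text
tip edge,left,right [[ 0.5181 -0.0859  0.042 ]
 [ 0.5154 -0.0773  0.042 ]
 [ 0.5269 -0.0839  0.042 ]]
corner,L,R [[ 0.5311 -0.0601  0.0778]
 [ 0.5086 -0.0605  0.0778]
 [ 0.5444 -0.0785  0.0778]] nut ctr from corner [ 0.5197 -0.0801  0.0779] tcp [ 0.52229385 -0.07968233  0.06518423]
tool coords: tip [[-0.0074, -0.0006, 0.0232], [-0.0013, -0.0073, 0.0232], [-0.0013, 0.006, 0.0232]]  nut [[0.0213, -0.002, -0.0127], [0.0098, -0.0214, -0.0127], [0.012, 0.0186, -0.0125]]
```

Nut and stud agree within about 1 mm, with the stud 0.8 mm further along tool +y. I'll descend with a soft grip.

>>> servo_tool:
  plan:
    - [0.3, [0, 0.08, 0.4], [0, 0, 0]]
    - [0.3, [0, 0, 0.4], [0, 0, 0]]
    - [0.3, [0, 0, 0.4], [0, 0, 0]]
    - [0.3, [0, 0, 0.3], [0, 0, 0]]
    - [0.3, [0, 0, 0], [0, 0, 0]]
  force: 10

```text
time_s: 9.48
tool_pos: [0.5244, -0.0806, 0.0502]
tool_rot: [179.5, 0.2, 60.2]
force: [-0.5, 0.9, -0.5]
grip_width: 0.04
```

```bash
python3 g.py .523 -.080 .045
```

```text
[ 0.5244 -0.0806  0.0502] [1.7953e+02 1.5000e-01 6.0190e+01] [-0.5  0.9 -0.5] [ 0.05 -0.03  0.03] j7 -31.8 0.04
shift cm [-0.02 -0.16  0.52] turn [0.47 0.15 0.  ]
```

>>> servo_tool:
  plan:
    - [0.3, [0, -0.12, 0.3], [0.4, 0, 0]]
    - [0.3, [0, -0.03, 0.3], [0, 0, 0]]
    - [0.3, [0, 0, 0.3], [0, 0, 0]]
    - [0.3, [0, 0, 0], [0, 0, 0]]

```text
time_s: 9.82
tool_pos: [0.5228, -0.0799, 0.04]
tool_rot: [-180.0, 0.2, 60.2]
force: [0.2, 0.4, -1.1]
grip_width: 0.0404
```

```bash
python3 g.py .523 -.080 .035
```

```text
[ 0.5228 -0.0799  0.04  ] [-1.800e+02  1.600e-01  6.018e+01] [ 0.2  0.4 -1.1] [-0.03 -0.04 -0.01] j7 -32.1 0.0404
shift cm [0.01 0.02 0.5 ] turn [-0.    0.16 -0.  ]
```

No contact force with the teeth already over the cone, so alignment is good. Continuing down.

>>> servo_tool:
  plan:
    - [0.3, [0, 0, 0.25], [0, 0, 0]]
    - [0.3, [0, 0, 0.2], [0, 0, 0]]
    - [0.3, [0, 0, 0], [0, 0, 0]]

```text
time_s: 10.07
tool_pos: [0.5231, -0.0801, 0.0354]
tool_rot: [180.0, 0.2, 60.2]
force: [-0.4, -0.7, 0.8]
grip_width: 0.0405
```

```bash
python3 g.py .523 -.080 .030
```

```text
[ 0.5231 -0.0801  0.0354] [1.7997e+02 1.7000e-01 6.0180e+01] [-0.4 -0.7  0.8] [-0.04  0.07  0.04] j7 -32.3 0.0405
shift cm [ 0.   -0.01  0.54] turn [0.03 0.17 0.  ]
```

>>> servo_tool:
  plan:
    - [0.3, [0, 0, 0.15], [0, 0, 0]]
    - [0.3, [0, 0, 0.1], [0, 0, 0]]
    - [0.3, [0, 0, 0], [0, 0, 0]]
    - [0.3, [0, 0, 0], [0, 0, 0]]

```text
time_s: 10.4
tool_pos: [0.5233, -0.0804, 0.0352]
tool_rot: [180.0, 0.3, 60.2]
force: [-1.9, -0.0, 1.6]
grip_width: 0.0401
```

```bash
python3 g.py .523 -.080 .030
```

```text
[ 0.5233 -0.0804  0.0352] [179.96   0.25  60.16] [-1.9 -0.   1.6] [-0.03  0.13 -0.03] j7 -32.4 0.0401
shift cm [ 0.02 -0.04  0.52] turn [0.04 0.25 0.  ]
```

Contact: the underside is about 10.8 mm above home, resting on the thread start, with under 3 N. Now I back off counter-clockwise (negative tool z) with a light downward bias.

>>> servo_tool:
  plan:
    - [0.3, [0, 0, 0.1], [0, 0, -3]]
    - [0.3, [0, 0, 0.1], [0, 0, -3]]
    - [0.3, [0, 0, 0.1], [0, 0, -3]]
    - [0.3, [0, 0, 0.1], [0, 0, -3]]
    - [0.3, [0, 0, 0.1], [0, 0, -3]]
    - [0.3, [0, 0, 0.1], [0, 0, -3]]
    - [0.3, [0, 0, 0.1], [0, 0, 0]]
  force: 12

```text
time_s: 10.98
tool_pos: [0.5226, -0.08, 0.0295]
tool_rot: [-179.9, 0.3, 79.0]
force: [-5.6, 1.1, 12.3]
grip_width: 0.0394
```

```bash
python3 g.py .523 -.080 .030
```

```text
[ 0.5226 -0.08    0.0295] [-179.87    0.3    79.01] [-5.6  1.1 12.3] [ 0.06  1.13 -0.13] j7 -14.8 0.0394
shift cm [ 0.01  0.04 -0.05] turn [-0.13  0.3  -0.  ]
```

Dropped 5.7 mm to about 5.1 mm above home, which fits the true entry rather than the 3–4 mm false drop. I'll relieve the pressure and try clockwise gently.

>>> servo_tool:
  plan:
    - [0.3, [0, 0, -0.05], [0, 0, 1]]
    - [0.3, [0, 0, 0], [0, 0, 3]]
    - [0.3, [0, 0, 0.03], [0, 0, 3]]
    - [0.3, [0, 0, 0.03], [0, 0, 3]]
    - [0.3, [0, 0, 0.03], [0, 0, 3]]
    - [0.3, [0, 0, 0.03], [0, 0, 3]]
    - [0.3, [0, 0, 0.03], [0, 0, 3]]

```text
time_s: 11.57
tool_pos: [0.5235, -0.0807, 0.0288]
tool_rot: [179.9, 0.3, 59.0]
force: [-2.3, -0.1, 2.2]
grip_width: 0.0399
```

```bash
python3 g.py .523 -.080 .030
```

```text
[ 0.5235 -0.0807  0.0288] [179.88   0.28  59.03] [-2.3 -0.1  2.2] [-0.07  0.41  0.08] j7 -33.8 0.0399
shift cm [ 0.03 -0.08 -0.12] turn [0.12 0.28 0.  ]
```

It turned 20° clockwise with no jam and low torque. Continuing.

>>> servo_tool:
  plan:
    - [0.3, [0, 0, 0.04], [0, 0, 3.5]]
    - [0.3, [0, 0, 0.04], [0, 0, 3.5]]
    - [0.3, [0, 0, 0.04], [0, 0, 3.5]]
    - [0.3, [0, 0, 0.04], [0, 0, 3.5]]
    - [0.3, [0, 0, 0.04], [0, 0, 3.5]]
    - [0.3, [0, 0, 0.04], [0, 0, 3.5]]
    - [0.3, [0, 0, 0.04], [0, 0, 3.5]]
    - [0.3, [0, 0, 0.04], [0, 0, 3.5]]

```text
time_s: 12.23
tool_pos: [0.5235, -0.0811, 0.027]
tool_rot: [179.7, 0.2, 29.4]
force: [-1.6, -0.2, 3.6]
grip_width: 0.0396
```

```bash
python3 g.py .523 -.080 .030
```

```text
[ 0.5235 -0.0811  0.027 ] [179.67   0.24  29.45] [-1.6 -0.2  3.6] [-0.05  0.37 -0.  ] j7 -62.2 0.0396
shift cm [ 0.   -0.12 -0.3 ] turn [0.33 0.24 0.  ]
```

>>> servo_tool:
  plan:
    - [0.3, [0, 0, 0.04], [0, 0, 3.5]]
    - [0.3, [0, 0, 0.04], [0, 0, 3.5]]
    - [0.3, [0, 0, 0.04], [0, 0, 3.5]]
    - [0.3, [0, 0, 0.04], [0, 0, 3.5]]
    - [0.3, [0, 0, 0.04], [0, 0, 3.5]]
    - [0.3, [0, 0, 0.04], [0, 0, 3.5]]
    - [0.3, [0, 0, 0.04], [0, 0, 3.5]]

```text
time_s: 12.82
tool_pos: [0.5236, -0.0813, 0.0255]
tool_rot: [179.5, 0.1, 3.6]
force: [-1.7, -0.2, 2.1]
grip_width: 0.0396
```

```bash
python3 g.py .523 -.080 .030
```

```text
[ 0.5236 -0.0813  0.0255] [1.7952e+02 7.0000e-02 3.5500e+00] [-1.7 -0.2  2.1] [-0.05  0.37 -0.02] j7 -87.1 0.0396
shift cm [-0.05 -0.13 -0.45] turn [0.48 0.07 0.  ]
```

>>> servo_tool:
  plan:
    - [0.3, [0, 0, 0.04], [0, 0, 2.5]]
    - [0.3, [0, 0, 0.04], [0, 0, 2.5]]
    - [0.3, [0, 0, 0.04], [0, 0, 2.5]]
    - [0.3, [0, 0, 0.04], [0, 0, 2.5]]

```text
time_s: 13.15
tool_pos: [0.5234, -0.0817, 0.0249]
tool_rot: [179.4, -0.0, -7.1]
force: [-2.5, -0.2, 3.0]
grip_width: 0.0398
```

```bash
python3 g.py .523 -.080 .030
```

```text
[ 0.5234 -0.0817  0.0249] [179.45  -0.    -7.1 ] [-2.5 -0.2  3. ] [0.03 0.57 0.  ] j7 -97.4 0.0398
shift cm [-0.06 -0.15 -0.51] turn [ 0.55 -0.   -0.  ]
```

>>> servo_tool:
  plan:
    - [0.3, [0, 0, 0.04], [0, 0, 2.5]]
    - [0.3, [0, 0, 0.04], [0, 0, 2.5]]
    - [0.3, [0, 0, 0.04], [0, 0, 2.5]]
    - [0.3, [0, 0, 0.04], [0, 0, 2.5]]

```text
time_s: 13.48
tool_pos: [0.5232, -0.0818, 0.0243]
tool_rot: [179.4, -0.1, -17.7]
force: [-1.9, 0.6, 4.4]
grip_width: 0.0401
```

```bash
python3 g.py .523 -.080 .030
```

```text
[ 0.5232 -0.0818  0.0243] [ 1.794e+02 -8.000e-02 -1.769e+01] [-1.9  0.6  4.4] [0.25 0.53 0.06] j7 -107.6 0.0401
shift cm [-0.07 -0.16 -0.57] turn [ 0.6  -0.08 -0.  ]
```

Total so far is 97° clockwise. Continuing in small steps until the torque rises or the descent stops.

>>> servo_tool:
  plan:
    - [0.3, [0, 0, 0.03], [0, 0, 2]]
    - [0.3, [0, 0, 0.03], [0, 0, 2]]
    - [0.3, [0, 0, 0.03], [0, 0, 2]]

```text
time_s: 13.73
tool_pos: [0.523, -0.0812, 0.0243]
tool_rot: [179.4, -0.1, -24.1]
force: [-2.1, 0.5, 5.0]
grip_width: 0.0397
```

```bash
python3 g.py .523 -.080 .030
```

```text
[ 0.523  -0.0812  0.0243] [ 1.7942e+02 -1.2000e-01 -2.4060e+01] [-2.1  0.5  5. ] [0.33 0.52 0.04] j7 -113.8 0.0397
shift cm [-0.05 -0.1  -0.57] turn [ 0.58 -0.12 -0.  ]
```

>>> servo_tool:
  plan:
    - [0.3, [0, 0, 0.03], [0, 0, 2]]
    - [0.3, [0, 0, 0.03], [0, 0, 2]]
    - [0.3, [0, 0, 0.03], [0, 0, 2]]

```text
time_s: 13.98
tool_pos: [0.5228, -0.0803, 0.0243]
tool_rot: [179.4, -0.1, -30.4]
force: [-2.2, 0.1, 2.7]
grip_width: 0.04
```

```bash
python3 g.py .523 -.080 .030
```

```text
[ 0.5228 -0.0803  0.0243] [ 1.7945e+02 -1.3000e-01 -3.0390e+01] [-2.2  0.1  2.7] [0.27 0.47 0.05] j7 -119.9 0.04
shift cm [ 0.   -0.03 -0.57] turn [ 0.55 -0.13 -0.  ]
```

Height has been constant at 24.3 mm over the last 12°, so the estimated underside is 12.9 mm against 13 for home. I release and rise.

>>> servo_tool:
  plan:
    - [0.8, [0, 0, 0], [0, 0, 0]]
    - [0.8, [0, 0, 0], [0, 0, 0]]
    - [0.8, [0, 0, 0], [0, 0, 0]]
    - [0.8, [0, 0, 0], [0, 0, 0]]
    - [0.8, [0, 0, 0], [0, 0, 0]]
    - [0.8, [0, 0, 0], [0, 0, 0]]
    - [0.8, [0, 0, -1], [0, 0, 0]]
    - [0.8, [0, 0, -2], [0, 0, 0]]
    - [0.8, [0, 0, -3], [0, 0, 0]]
    - [0.8, [0, 0, -3], [0, 0, 0]]
    - [0.8, [-2, 0, -3], [0, 0, 0]]
    - [0.8, [-3, 0, 0], [0, 0, 0]]
    - [0.8, [0, 0, 0], [0, 0, 0]]
    - [0.8, [0, 0, 0], [0, 0, 0]]

```text
time_s: 15.15
tool_pos: [0.4795, -0.053, 0.1537]
tool_rot: [179.6, -0.3, -30.3]
force: [-0.0, 0.5, 0.5]
grip_width: 0.0695
```

```bash
python3 g.py .523 -.080 .130; python3 - <<'E'
from h import *
c,W,o=look("wrist"); a=cv2.resize(c["image"],(600,375)); 
p=proj(c,W,[[.522,-.0805,.02]])[0].astype(int); b=c["image"][max(p[1]-45,0):p[1]+45,p[0]-45:p[0]+45]
s,V,_=look("scene"); q=proj(s,V,[[.522,-.0805,.02]])[0].astype(int); d=s["image"][q[1]-25:q[1]+25,q[0]-25:q[0]+25]
print(p,q); cv2.imwrite("pics/f.png",np.hstack([cv2.resize(b,(400,400),interpolation=2),cv2.resize(d,(400,400),interpolation=2)]))
E
```

```text
[ 0.4795 -0.053   0.1537] [179.59  -0.31 -30.26] [-0.   0.5  0.5] [ 0.1   0.01 -0.06] j7 -118.1 0.0695
shift cm [5.1  0.13 2.4 ] turn [ 0.41 -0.31 -0.  ]
[315 138] [291 196]
```

View pics/f.png

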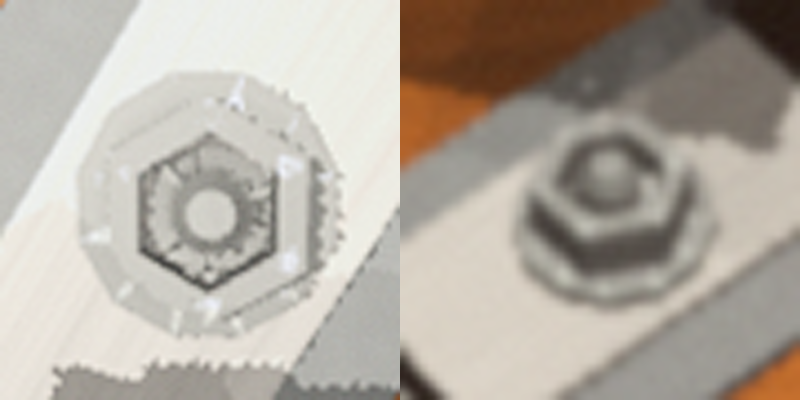

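The last views show the nut concentric and level on the stud with its flange flat on the bracket. The tip is at crop (210,213) in the wrist view, and the hexagon is still aligned with the jaws, so the release did not turn it. The gripper is well clear, so I hand in.

```bash
python3 -c "
from h import *
print(env.sign_off())"
```

```text
the job is handed in; nothing more can be done
None
```

I set the plain steel flange nut on the stud, wound it down until it stopped, released it and handed the job in at about 15 s of the 72 s allowed.

- **Pick-up:** I chose the steel nut over the two orange flange nuts and gripped it across its flats. The grip read 40.2 mm, against 40 mm across flats.
- **Finding the thread:** The nut first rested about 10.8 mm above home. Turned about 19° counter-clockwise, it dropped 5.7 mm, which fits the true entry rather than the 3–4 mm false one.
- **Winding home:** I turned it about 109° clockwise. It came down 5.2 mm and then held the same height over the last 12°. The underside worked out at 12.9 mm over the desk, against 13 mm for home.
- **Force:** The highest force I read was about 13 N, just after the drop. Readings came only at the end of each move.

**Last look:** The wrist and scene views showed the nut centred and level, its flange flat on the bracket, and the gripper about 10 cm clear.

**Checks that disagreed or were weak:**
- The wrist view put the stud about 4 mm from the fixed-camera estimate. I followed the wrist view and settled the final position by feel, at about (0.523, -0.080).
- The clockwise turn slightly exceeded the stated 85–105°, and I felt no clear rise in torque at the end. I judged "home" from the height no longer changing.
- I did not measure the other items again at the end. None was touched as far as I could tell.

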